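# Slide the model axe through the kit fist and lock the jig

### The job

On the assembly jig, slide the green fist across until its hole is in line with the groove, then push the axe along the groove so its shaft goes right through the fist and the axe head comes up against it. Then tip the red locking lever all the way over, away from the fist, and let go. Keep the axe lying in its groove, and leave the sponges and other loose things where they are.

Things in the scene. Friction and masses are not known exactly. Their poses are not given: they have to be found in the camera images.
- jig: Fixed aluminium jig; origin on the table under its middle. Its y runs along the groove from axe to fist (about world +y), its x across, away from the robot. Bed 12 mm high, 100 mm wide; cross bed x -92 to +82, y +80 to +225 mm. Blue groove bar at x = 0: y -148 to +87 mm, 32 mm wide, top 35 mm over the table; groove 12 mm wide, 5 mm deep. All x, y below are these axes.
- fist_hole (a point): Centre of the entry mouth of the green fist's hole, 35 mm over the table, on its -y face (jig y = +90 mm). Hole 14 mm wide, 15 high, straight through, 30 deep (to +y). From this point the fist spans x -25 to +27.5 mm, y 0 to +30 mm; its top is 87 mm over the table; the carriage plate below is 64 mm wide (x), top 17 mm over the table. In line with the groove when at jig x = 0.
- fist (a joint): Slide of the fist's carriage along jig x, in m: 0 to 0.100; grows as the fist moves to +x; 0.060 is in line with the groove. No detent; it stays where it is left (about 2 N of friction) and is pushed by the fist's sides.
- axe_collar (a point): Point on the shaft axis at the axe head's front face; axes as the jig's. Loose axe, 90 g: round dark shaft 10 mm thick, axis 35 mm over the table; head from here to 45 mm back (-y): grey block (red disc on top) 26 mm wide, 1.5 to 27.5 mm above the axis, and steel blades, 84 mm over both, 2.5 to 8.5 mm above it, passing over the bar. Fully home, this point meets the fist_hole point.
- axe_tip (a point): End of the axe shaft, on its axis, 110 mm to +y of the collar point; the last 8 mm taper to 4 mm thick.
- axe_back (a point): Centre of the flat back face of the axe head's grey block, 26 mm wide, 49 mm over the table: push here towards jig +y.
- lock (a joint): Red-knobbed locking lever, rad: near 0 it leans 0.5 rad to jig -y (towards the fist), at its stop 1.0 it leans 0.5 rad to +y (locked). Stays where it is left; needs about 1.5 N at the ball.
- lock_tip (a point): Centre of the lever's red ball, 26 mm thick, on a 50 mm arm; about 78 mm over the table at either end. Pivot at jig x -58, y +185 mm, 34 mm over the table; it swings along y. Its grey base spans x -83 to -33, y +150 to +220 mm, top 37 mm (pivot boss 47 mm) over the table.
- sponge_blue_mid (a point): Middle of a bystander to be left alone: blue sanding sponge block 65 x 35 x 20 mm.
- sponge_pink_mid (a point): Middle of a bystander to be left alone: pink sanding sponge block 70 x 40 x 20 mm.
- leg_mid (a point): Middle of a bystander to be left alone: green kit leg part about 70 x 44 x 45 mm.
- driver_mid (a point): Middle of a bystander to be left alone: screwdriver 170 mm long.
- stick_mid (a point): Middle of a bystander to be left alone: yellow sanding stick 150 x 25 x 8 mm.
Mind the look-alikes: they are no part of the job. There is more than one size of the part that bears axe_collar; the job needs the larger.

How it is judged:
By the outcome, as a careful person would: the job done as asked, in the order asked, and still so for the second after the job is handed in, with the robot touching nothing.
It also fails if it takes over 58 s, if anything falls off the work surface, if the arm or the gripper's body presses on something with over 40 N, if the wrist force passes 120 N, or if a joint passes its speed limit or range.

### The arm

A 6-joint arm with a two-finger parallel gripper is mounted at the origin on the work surface. World frame = base frame: x ahead of the robot, y to its left, z up, the work surface at z = 0. Lengths are in m, angles in rad, forces in N, time in s.
With the tool pointing down it reaches from about 0.3 to 0.75 m from the base axis. Payload 8.5 kg.
Tool frame: the origin (TCP) lies at the very end of the fingers, on their centre line; the grasp point (between the pads) lies 19 mm behind it; y points along the fingers, z is the direction in which the jaws open and shut, and the axes are right-handed (so a half turn about y gives the same grasp; the last joint's range is limited). The gripper opens to 88 mm and grips with 3 to 60 N. Pads are 18 mm wide; open, the fingers measure 123 mm over their backs; the gripper's body (75 mm by 187 mm) begins 45 mm behind the grasp point.
Start: joints at [1.087, 0.381, 1.297, -0, 1.464, -0.215], TCP at [0.146, 0.53, 0.239] pointing down, gripper open.
Joint ranges: [-3.11, 3.11], [-0.89, 2.33], [0.22, 2.48], [-1.42, 4.56], [0.17, 2.85], [-2.88, 2.88]. Speed limits (rad/s): [2.39, 2.39, 3.14, 3.14, 3.14, 3.14].

### API

Orientations are given as a rotation vector (axis times angle).
In Python, from workcell import * gives the robot as it stands.
- The arm moves only by the tool carry_out, never from a script. Its argument "moves" is a list of rows, each an object with "delta_pos": the shift along the tool's x, y, z in m, a list of three; "rotation": the turn, a rotation vector about the tool's x, y, z in degrees, a list of three. In form: [{"delta_pos": [tx, ty, tz], "rotation": [ax, ay, az]}, ...]. A call has exactly 5 rows; each row is the pose to reach, as a shift and turn from the pose commanded when the call began, along the tool's axes at that moment; what a row does not reach only later rows make up. A row lasts 1/12 s, in which the tool goes at most 41.7 mm and 7.16 degrees, less where a joint would pass 70% of its speed; a pose out of reach is approached as far as the arm can. A call with a gripper value outside its range is refused whole. "fingers" is the finger opening in m, from 0 to 0.0881, set as the call begins (left out, the last holds). The fingers move at their own pace and stop on an object; "newtons" is the grip in N (left out, the last holds). Time passes only in rows, so rows that repeat a pose let the fingers close, or fill a call up. It gives the time, the measured TCP pose, the force and the opening at its end, in the units of the state.
- get_state(): the state, without advancing time (a new reading comes with each control period).
- camera(name): name is "scene" or "top" or "wrist"; returns (picture, depth): 480x640x3 uint8, blue, green, red; 480x640 float32, m along the optical axis (not along the pixel's ray), 0 where there is no reading.
- camera_info(name): a dict with "camera_matrix" (3x3 intrinsics, pixels), "k1" (the pictures are not rectified: a ray, as slopes to the right and down, at radius r is drawn at 1 + k1 r^2 times it, then the intrinsics apply), "world_to_cam" (4x4, takes a point from world to camera coordinates); the wrist camera has in their place "tool_from_camera" (4x4, takes a point from camera to tool coordinates, whose origin is the TCP and whose axes are the tool frame's). Camera axes: x right, y up, looking along -z (the intrinsics and any distortion apply to the point x, -y, -z); pixel columns grow to the right and rows downward; lengths in m; the calibration is good to about 2 mm. A picture is of the moment at which its call begins: read the wrist's pose just before it. camera_info takes no time and is no camera call.
- finish_job(): hands the job in, once; it reports no verdict.
The state is a dict: "time_s": time; "qpos": joint angles; "joint_velocities": joint speeds; "joint_torque": joint torques, N m; "eef_pos": TCP position; "ee_rot": TCP orientation; "force": force on the tool from outside, world axes, zero at the start; "moment": the same for the moment, N m; "grip_width": finger opening in m.
Only numpy, scipy, OpenCV 4.12 (cv2) and the standard library are available. Lean on these libraries where they do the work, as an engineer would, in place of code of your own. Each camera call takes 0.05 s, during which the arm holds its last target.

## Working session

There is one attempt and no reset: what is moved stays moved. The work goes in short steps, Python scripts to look and compute and a tool call to move; the robot and the scene stay as the last step left them, time stands still between calls to the robot, and variables do not carry over. Pictures are saved under pics/ and viewed, and the job is handed in when it is done.

Besides the shell and the picture viewer there is one more tool, called by a JSON object that holds its "api" and its "payload", one argument or row to a line. carry_out: Moves the arm, as the interface text tells. Its arguments: {"type":"object","properties":{"moves":{"type":"array","items":{"type":"object","properties":{"delta_pos":{"type":"array","items":{"type":"number"}},"rotation":{"type":"array","items":{"type":"number"}}}}},"fingers":{"type":"number"},"newtons":{"type":"number"}},"required":["moves"]}

```bash
mkdir -p pics; ls; cat > h.py <<'E'
from workcell import *
import numpy as np, cv2
from scipy.spatial.transform import Rotation as R
E
python3 - <<'E'
from h import *
s=get_state();print(s)
for n in ("scene","top"):
    p,d=camera(n);cv2.imwrite(f"pics/{n}0.png",p);np.save(f"{n}0.npy",d);i=camera_info(n);print(n,i)
E
```

```text
pics
{'time_s': 0.0, 'qpos': array([ 1.08671434e+00,  3.81202383e-01,  1.29823545e+00, -2.77982679e-06,
        1.46358773e+00, -2.15310449e-01]), 'joint_velocities': array([0.00060879, 0.00162494, 0.00145845, 0.00089723, 0.0005924 ,
       0.00112734]), 'joint_torque': array([-3.25159808e-04, -4.37929058e+01, -2.24555129e+01,  7.13246386e-02,
        3.53389489e-02, -1.39148119e-04]), 'eef_pos': array([0.14593099, 0.53000711, 0.23814287]), 'ee_rot': array([-1.56182891,  0.21140116, -0.21063204]), 'force': array([ 0.45530951,  0.31941014, -0.31000653]), 'moment': array([0.02673746, 0.04975367, 0.01368555]), 'grip_width': 0.08778751595875518}
scene {'camera_matrix': array([[519.46711922,   0.        , 323.80488177],
       [  0.        , 519.46711922, 233.79265115],
       [  0.        ,   0.        ,   1.        ]]), 'k1': -0.06648580843102422, 'world_to_cam': array([[ 0.1750511 ,  0.98451801,  0.009022  , -0.0753438 ],
       [-0.7368576 ,  0.1249276 ,  0.66440498,  0.32953852],
       [ 0.65299157, -0.12295275,  0.74731829, -1.56247626],
       [ 0.        ,  0.        ,  0.        ,  1.        ]])}
top {'camera_matrix': array([[458.89052377,   0.        , 320.93136092],
       [  0.        , 458.89052377, 234.83929755],
       [  0.        ,   0.        ,   1.        ]]), 'k1': -0.1164641196461269, 'world_to_cam': array([[-0.0186526 , -0.99982356,  0.00222092, -0.00525504],
       [ 0.99256726, -0.01824996,  0.12032111, -0.54538328],
       [-0.12025935,  0.00444871,  0.99273254, -0.97092233],
       [ 0.        ,  0.        ,  0.        ,  1.        ]])}
```

View pics/scene0.png

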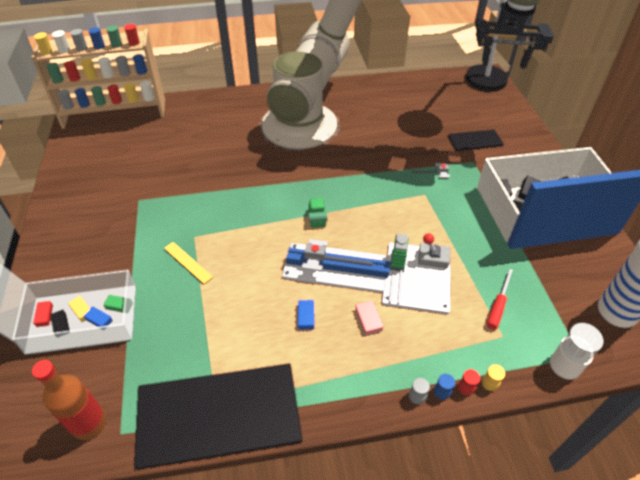

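View pics/top0.png

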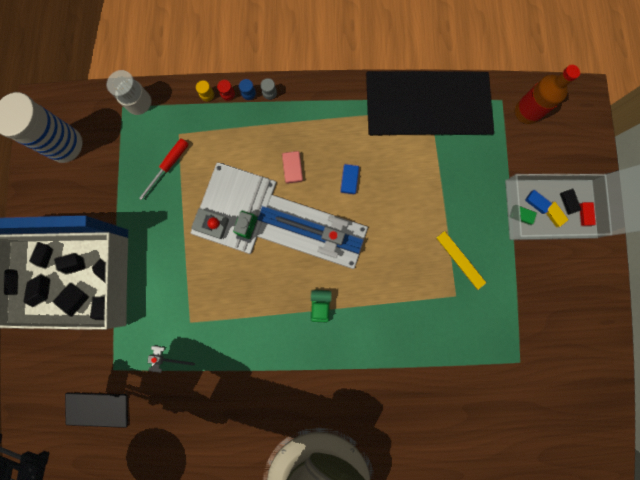

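The scenes show the jig in the middle: groove bar from about (365,243) to (262,215) in top, axe head at (333,236), fist at (245,225), lever ball at (212,223). There are two axes: a large one on the jig (333,236), and a tiny one off the jig at (157,358). The one on the bar fits; I'll confirm with a crop.

```bash
cat >> h.py <<'E'
def ray(n,u,v):
    i=camera_info(n);K=i["camera_matrix"];W=np.array(i["world_to_cam"])
    p=cv2.undistortPoints(np.array([[[u,v]]],float),K,np.array([i["k1"],0,0,0,0.]))[0,0]
    d=W[:3,:3].T@np.array([p[0],-p[1],-1]);c=-W[:3,:3].T@W[:3,3];return c,d
def onz(n,u,v,z):
    c,d=ray(n,u,v);return c+d*(z-c[2])/d[2]
def proj(n,P):
    i=camera_info(n);K=i["camera_matrix"];W=np.array(i["world_to_cam"]);q=W[:3,:3]@np.array(P)+W[:3,3]
    a=np.array([q[0],-q[1]])/-q[2];a=a*(1+i["k1"]*(a@a));return K[0,0]*a[0]+K[0,2],K[1,1]*a[1]+K[1,2]
E
python3 - <<'E'
from h import *
p=cv2.imread("pics/top0.png");c=p[155:275,180:380];cv2.imwrite("pics/c1.png",cv2.resize(c,(800,480),interpolation=cv2.INTER_CUBIC))
p=cv2.imread("pics/scene0.png");c=p[220:320,275:465];cv2.imwrite("pics/c2.png",cv2.resize(c,(798,420),interpolation=cv2.INTER_CUBIC))
c=cv2.imread("pics/top0.png")[340:380,130:210];cv2.imwrite("pics/c3.png",cv2.resize(c,(480,240),interpolation=cv2.INTER_CUBIC))
E
```

```text
(no output)
```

View pics/c1.png

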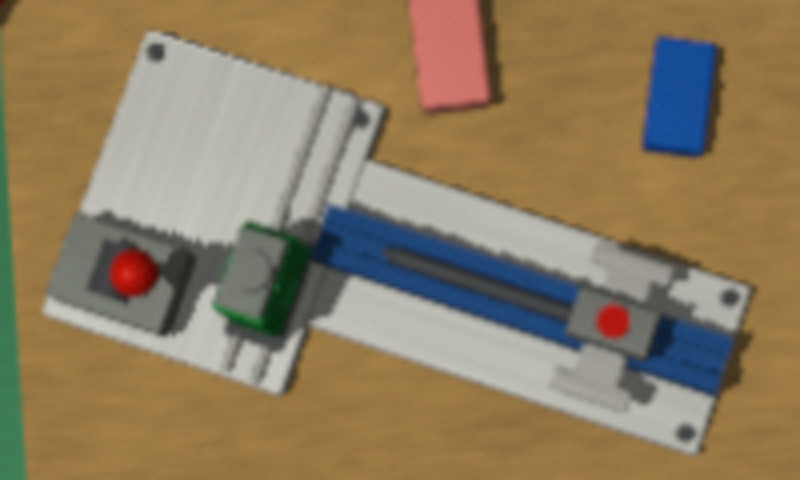

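View pics/c2.png

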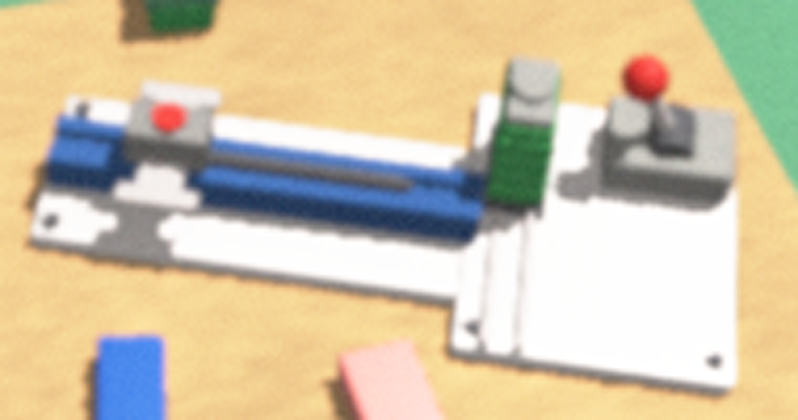

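View pics/c3.png

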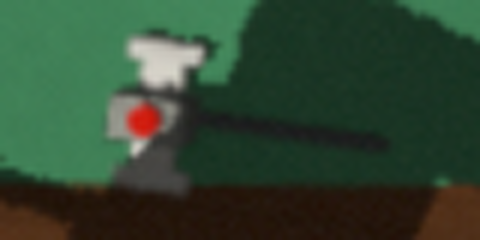

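The crops show the jig axe (grey block with red disc at c1 (612,322), dark shaft to (388,255)), clearly the larger one and lying in the groove; the off-jig axe is tiny. Now I fit the jig pose.

```bash
cat > m1.py <<'E'
from h import *
T=lambda u,v:(180+u/4,155+v/4)
S=lambda u,v:(275+u/4.2,220+v/4.2)
pts=[("top",T(148,32),(82,225,12)),("top",T(385,105),(82,80,12)),("top",T(43,312),(-92,225,2)),("top",T(283,393),(-92,80,2)),("top",T(328,205),(16,87,35)),("top",T(738,335),(16,-148,35)),("top",T(717,393),(-16,-148,35)),
("scene",S(737,385),(82,225,12)),("scene",S(450,350),(82,80,12)),("scene",S(480,235),(16,87,25))]
A=[];B=[]
for n,(u,v),j in pts:
    A.append(np.array(j[:2])/1e3);B.append(onz(n,u,v,j[2]/1e3)[:2])
A=np.array(A);B=np.array(B)
def fit(A,B):
    a=A-A.mean(0);b=B-B.mean(0);th=np.arctan2((a[:,0]*b[:,1]-a[:,1]*b[:,0]).sum(),(a*b).sum())
    M=np.array([[np.cos(th),-np.sin(th)],[np.sin(th),np.cos(th)]]);return th,M,B.mean(0)-M@A.mean(0)
th,M,t=fit(A,B);print("th",th,np.degrees(th),"origin",t)
print(np.round(((B-t)@M-A)*1e3,1))
def J(n,u,v,z): return np.round((( onz(n,u,v,z/1e3)[:2]-t)@M)*1e3,1)
print("disc top",J("top",*T(612,322),63),"scene",J("scene",*S(169,118),63))
print("tip",J("top",*T(388,255),37),J("scene",*S(410,184),37))
print("ball",J("top",*T(132,272),78),J("scene",*S(645,77),78))
print("fist top corners",[J("top",*T(*q),87) for q in [(240,225),(285,232),(268,325),(218,305)]])
print("fist scene lower",[J("scene",*S(*q),20) for q in [(490,195),(543,205)]])
for n in ("top","scene"):
    d=np.load(n+"0.npy");
    for q in ([T(612,322),T(250,275),T(132,272)] if n=="top" else [S(169,118),S(533,75),S(645,77)]):
        i=camera_info(n);c,dd=ray(n,*q);f=-(i["world_to_cam"][:3,:3]@dd)[2]; P=c+dd*d[int(round(q[1])),int(round(q[0]))]/f
        print(n,P, np.round(((P[:2]-t)@M)*1e3,1))
E
python3 m1.py
```

```text
th -0.34108799447067145 -19.542902525751035 origin [0.56927084 0.03677474]
[[-2.9 -2.4]
 [-0.7 -1.3]
 [ 0.3  1.4]
 [ 0.7  0.5]
 [-2.5 -0.9]
 [ 0.5 -2.2]
 [-1.3 -1.1]
 [ 0.1  2.9]
 [ 3.2  0.8]
 [ 2.6  2.4]]
disc top [ -2. -83.] scene [ -1.5 -81.5]
tip [-2.6 45.2] [ 0.2 49.2]
ball [-58.8 164.9] [-60.7 165.6]
fist top corners [array([-18., 117.]), array([-14.1,  93.3]), array([-62.9,  85.3]), array([-61.4, 113.6])]
fist scene lower [array([-13.3,  92.7]), array([-11.3, 121.5])]
top [ 0.53952738 -0.04075573  0.06418082] [ -2.1 -83. ]
top [0.56497728 0.14777752 0.08642286] [-41.2 103.2]
top [0.56688785 0.20853289 0.09224529] [-59.7 161.1]
scene [ 0.54307422 -0.03996221  0.06601021] [  1.  -81.1]
scene [0.56346901 0.15114144 0.08696383] [-43.7 105.8]
scene [0.57759555 0.20784626 0.09042767] [-49.4 164. ]
```

```bash
cat >> h.py <<'E'
TH=-0.341; O=np.array([0.5693,0.0368])
MJ=np.array([[np.cos(TH),-np.sin(TH)],[np.sin(TH),np.cos(TH)]])
def jw(x,y,z): return np.r_[O+MJ@np.array([x,y])/1e3,z/1e3]
def wj(P): return np.r_[(np.array(P)[:2]-O)@MJ*1e3,P[2]*1e3]
def RT(sgn):  # tool y down, tool z = sgn*jig x
    z=np.r_[MJ[:,0],0]*sgn;y=np.array([0,0,-1.]);return np.c_[np.cross(y,z),y,z]
def plan(P,sgn=None):
    s=get_state();Rc=R.from_rotvec(s["ee_rot"]);Rm=Rc.as_matrix()
    d=Rm.T@(np.array(P)-s["eef_pos"])
    print("t",s["time_s"],"jig now",np.round(wj(s["eef_pos"]),1),"F",np.round(s["force"],1),"w",s["grip_width"])
    print("delta mm",np.round(d*1e3,1),"len",np.round(np.linalg.norm(d)*1e3,1))
    for g in ([sgn] if sgn else [1,-1]):
        print(g,"rot deg",np.round(np.degrees((Rc.inv()*R.from_matrix(RT(g))).as_rotvec()),2))
    
E
python3 - <<'E'
from h import *
plan(jw(-39,105,240))
print(R.from_rotvec(get_state()["ee_rot"]).as_matrix(), jw(-39,105,240)); print(camera_info("wrist"))
E
```

```text
t 0.1 jig now [-563.9  323.3  238.2] F [-0.1 -0.8  0.1] w 0.08803720394676302
delta mm [ 507.8   -1.6 -255.6] len 568.5
1 rot deg [7.000e-02 9.414e+01 5.000e-02]
-1 rot deg [ 5.000e-02 -8.586e+01 -6.000e-02]
[[ 9.64096410e-01 -5.64647865e-04  2.65551864e-01]
 [-2.65552347e-01 -1.10939440e-03  9.64095805e-01]
 [-2.49772887e-04 -9.99999225e-01 -1.21950672e-03]] [0.56766071 0.14879693 0.24      ]
{'camera_matrix': array([[393.93046216,   0.        , 321.21502024],
       [  0.        , 393.93046216, 235.55733498],
       [  0.        ,   0.        ,   1.        ]]), 'k1': -0.07737016135418448, 'tool_from_camera': array([[-2.50085530e-04, -9.53573681e-01, -3.01159713e-01,
        -7.78071338e-02],
       [ 6.33177580e-04,  3.01159511e-01, -9.53573567e-01,
        -1.47104618e-01],
       [ 9.99999768e-01, -4.29162529e-04,  5.28465840e-04,
        -3.78828887e-04],
       [ 0.00000000e+00,  0.00000000e+00,  0.00000000e+00,
         1.00000000e+00]])}
```

{"api": "carry_out", "payload": {
  "moves": [
    {"delta_pos":[0.034,0,-0.017],"rotation":[0,6.7,0]},
    {"delta_pos":[0.068,0,-0.034],"rotation":[0,13.4,0]},
    {"delta_pos":[0.102,0,-0.051],"rotation":[0,20.1,0]},
    {"delta_pos":[0.136,0,-0.068],"rotation":[0,26.8,0]},
    {"delta_pos":[0.17,0,-0.085],"rotation":[0,33.5,0]}
  ]
}}

```text
time_s: 0.52
eef_pos: [0.2882, 0.4017, 0.2385]
ee_rot: [-1.465, 0.671, -0.671]
force: [-0.7, 0.2, 0.5]
grip_width: 0.0885
```

```bash
python3 -c "
from h import *
plan(jw(-39,105,240),1)"
```

```text
t 0.5167 jig now [-387.   249.9  238.5] F [-0.7  0.2  0.5] w 0.08846870574959588
delta mm [374.1  -1.5  46.3] len 376.9
1 rot deg [3.000e-02 6.033e+01 2.000e-02]
```

{"api": "carry_out", "payload": {
  "moves": [
    {"delta_pos":[0.0374,0,0.0046],"rotation":[0,6.03,0]},
    {"delta_pos":[0.0748,0,0.0092],"rotation":[0,12.06,0]},
    {"delta_pos":[0.1122,0,0.0138],"rotation":[0,18.1,0]},
    {"delta_pos":[0.1496,0,0.0184],"rotation":[0,24.1,0]},
    {"delta_pos":[0.187,0,0.023],"rotation":[0,30.17,0]}
  ]
}}

```text
time_s: 0.93
eef_pos: [0.4286, 0.2758, 0.2386]
ee_rot: [-1.292, 1.072, -1.071]
force: [0.2, 0.6, 0.0]
grip_width: 0.0881
```

```bash
python3 -c "
from h import *
plan(jw(-39,105,240),1)"
```

```text
t 0.9333 jig now [-212.5  178.2  238.6] F [0.2 0.6 0. ] w 0.08813750843303611
delta mm [150.4  -1.5 113.2] len 188.3
1 rot deg [3.000e-02 3.017e+01 1.000e-02]
```

{"api": "carry_out", "payload": {
  "moves": [
    {"delta_pos":[0.03,0,0.0226],"rotation":[0,6.03,0]},
    {"delta_pos":[0.06,0,0.0452],"rotation":[0,12.06,0]},
    {"delta_pos":[0.09,0,0.0678],"rotation":[0,18.1,0]},
    {"delta_pos":[0.12,0,0.0904],"rotation":[0,24.1,0]},
    {"delta_pos":[0.1504,0,0.113],"rotation":[0,30.17,0]}
  ]
}}

```text
time_s: 1.35
eef_pos: [0.5681, 0.1496, 0.2384]
ee_rot: [-1.029, 1.456, -1.456]
force: [1.1, 0.3, -0.1]
grip_width: 0.0876
```

```bash
cat >> h.py <<'E'
def wpose():
    s=get_state();T=np.eye(4);T[:3,:3]=R.from_rotvec(s["ee_rot"]).as_matrix();T[:3,3]=s["eef_pos"];return T@camera_info("wrist")["tool_from_camera"]
def wz(T,u,v,z):
    i=camera_info("wrist");p=cv2.undistortPoints(np.array([[[u,v]]],float),i["camera_matrix"],np.array([i["k1"],0,0,0,0.]))[0,0]
    d=T[:3,:3]@np.array([p[0],-p[1],-1]);c=T[:3,3];return c+d*(z-c[2])/d[2]
def snap(name):
    T=wpose();p,d=camera("wrist");cv2.imwrite(f"pics/{name}.png",p);np.save(name+"_T.npy",T);np.save(name+"_d.npy",d)
E
python3 -c "
from h import *
plan(jw(-39,105,240),1);snap('w1')"
```

```text
t 1.35 jig now [-38.8 105.9 238.4] F [ 1.1  0.3 -0.1] w 0.08762899713788314
delta mm [ 0.9 -1.5 -0.2] len 1.8
1 rot deg [ 0.04 -0.01  0.01]
```

View pics/w1.png

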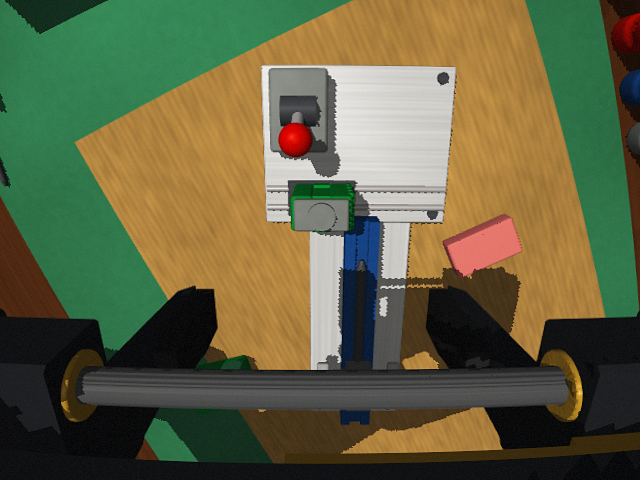

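The wrist view shows the cross bed (262,67)-(456,67)-(444,222), bar end around (345..379,218), fist at (291..354, 182..232), ball (295,139), shaft tip (361,262).

```bash
python3 - <<'E'
from h import *
p=cv2.imread("pics/w1.png");cv2.imwrite("pics/w1c.png",cv2.resize(p[55:275,250:470],(800,800),interpolation=cv2.INTER_CUBIC)[:600] if 0 else cv2.resize(p[55:275,250:470],(600,600),interpolation=cv2.INTER_CUBIC))
T=np.load("w1_T.npy")
for n,u,v,z in [("bed(82,225)",456,67,12),("bed(-92,225)",262,66,12),("bed(82,80)",444,222,12),("bar L(-16,87)",344,218,35),("bar R(16,87)",379,218,35),("tip",361,263,36),("ball",295,139,78),("fist topL near",291,230,87),("fist topR near",349,233,87),("groove L",353,340,35),("groove R",367,340,35)]:
    print(n,np.round(wj(wz(T,u,v,z/1e3)),1))
E
```

```text
bed(82,225) [ 82.2 223.7  12. ]
bed(-92,225) [-91.1 223.4  12. ]
bed(82,80) [83.2 79.6 12. ]
bar L(-16,87) [-17.6  89.7  35. ]
bar R(16,87) [14.7 89.7 35. ]
tip [-0.6 45.6 36. ]
ball [-58.6 163.6  78. ]
fist topL near [-62.5  93.8  87. ]
fist topR near [-16.5  91.3  87. ]
groove L [ -5.9 -39.5  35. ]
groove R [  8.4 -39.6  35. ]
```

View pics/w1c.png

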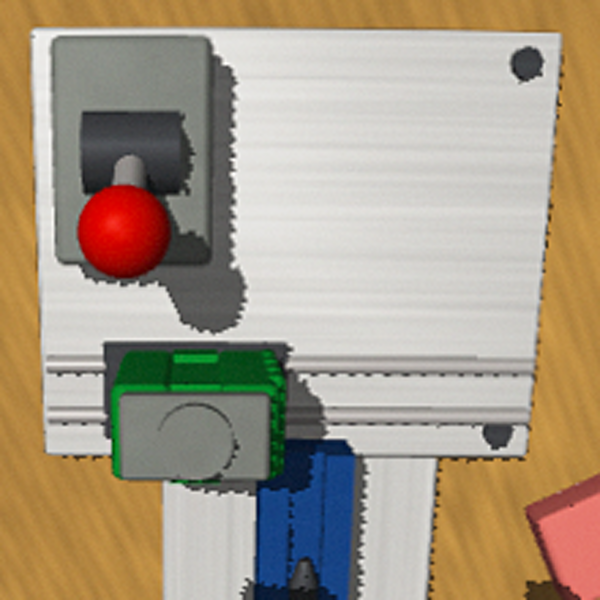

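Jig frame agrees to ~1.5 mm. Descending with open jaws astride the fist (jaws along jig x).

{"api": "carry_out", "payload": {
  "moves": [
    {"delta_pos":[0,0.038,0],"rotation":[0,0,0]},
    {"delta_pos":[0,0.076,0],"rotation":[0,0,0]},
    {"delta_pos":[0.0,0.114,0],"rotation":[0,0,0]},
    {"delta_pos":[0.0,0.152,0],"rotation":[0,0,0]},
    {"delta_pos":[0.0,0.188,0],"rotation":[0,0,0]}
  ]
}}

```text
time_s: 1.82
eef_pos: [0.5665, 0.151, 0.0486]
ee_rot: [-1.032, 1.453, -1.452]
force: [0.1, -0.8, -0.1]
grip_width: 0.0882
```

{"api": "carry_out", "payload": {
  "moves": [
    {"delta_pos":[0,0,0]},
    {"delta_pos":[0,0,0]},
    {"delta_pos":[0,0,0]},
    {"delta_pos":[0,0,0]},
    {"delta_pos":[0,0,0]}
  ],
  "fingers": 0.045,
  "newtons": 5
}}

```text
validation failed for argument at $.mo...
```

```bash
python3 -c "
from h import *
plan(jw(1.25,105,50),1);snap('w2')"
```

```text
t 1.8167 jig now [-40.9 106.7  48.6] F [ 0.1 -0.8 -0.1] w 0.08818718511352693
delta mm [ 1.9 -1.4 42.1] len 42.2
1 rot deg [0.05 0.3  0.02]
```

View pics/w2.png

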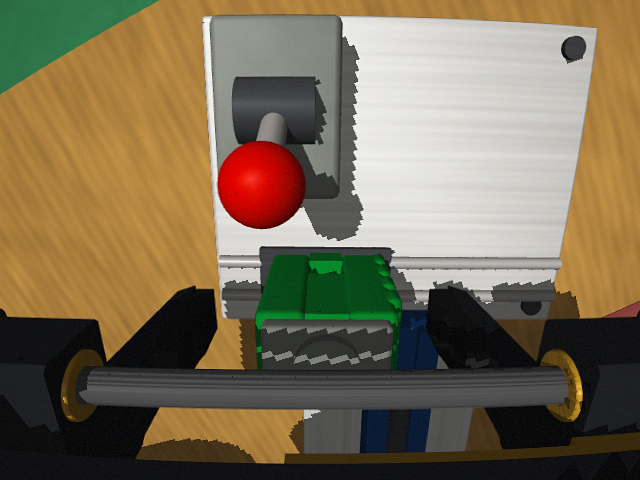

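Fingers straddle the fist (fist at (257..400,255..370), pads at ~(213) and ~(430)). Close lightly.

{"api": "carry_out", "payload": {
  "moves": [
    {"delta_pos":[0,0,0],"rotation":[0,0,0]},
    {"delta_pos":[0,0,0],"rotation":[0,0,0]},
    {"delta_pos":[0,0,0],"rotation":[0,0,0]},
    {"delta_pos":[0,0,0],"rotation":[0,0,0]},
    {"delta_pos":[0,0,0],"rotation":[0,0,0]}
  ],
  "fingers": 0.045,
  "newtons": 6
}}

```text
time_s: 2.28
eef_pos: [0.5679, 0.1512, 0.0526]
ee_rot: [-1.028, 1.45, -1.453]
force: [-0.3, -0.5, 0.5]
grip_width: 0.0575
```

```bash
python3 -c "
from h import *
plan(jw(1.25,105,50),1)"
```

```text
t 2.2833 jig now [-39.6 107.3  52.6] F [-0.3 -0.5  0.5] w 0.05749499686327246
delta mm [ 2.5  2.7 40.8] len 41.0
1 rot deg [-0.17  0.3  -0.07]
```

{"api": "carry_out", "payload": {
  "moves": [
    {"delta_pos":[0,0,0],"rotation":[0,0,0]},
    {"delta_pos":[0,0,0],"rotation":[0,0,0]},
    {"delta_pos":[0,0,0],"rotation":[0,0,0]},
    {"delta_pos":[0,0,0],"rotation":[0,0,0]},
    {"delta_pos":[0,0,0],"rotation":[0,0,0]}
  ]
}}

```text
time_s: 2.7
eef_pos: [0.568, 0.1511, 0.0523]
ee_rot: [-1.028, 1.45, -1.453]
force: [0.1, -0.3, 6.9]
grip_width: 0.0527
```

```bash
python3 -c "
from h import *
plan(jw(1.25,105,50),1)"
```

```text
t 2.7 jig now [-39.5 107.3  52.3] F [ 0.1 -0.3  6.9] w 0.052729599287491234
delta mm [ 2.5  2.4 40.7] len 40.9
1 rot deg [-0.17  0.29 -0.07]
```

{"api": "carry_out", "payload": {
  "moves": [
    {"delta_pos":[0,0,0.009],"rotation":[0,0,0]},
    {"delta_pos":[0,0,0.019],"rotation":[0,0,0]},
    {"delta_pos":[0,0,0.029],"rotation":[0,0,0]},
    {"delta_pos":[0,0,0.037],"rotation":[0,0,0]},
    {"delta_pos":[0,0,0.0405],"rotation":[0,0,0]}
  ]
}}

```text
time_s: 3.12
eef_pos: [0.6063, 0.1374, 0.0521]
ee_rot: [-1.029, 1.451, -1.453]
force: [-3.0, -1.4, 8.8]
grip_width: 0.0527
```

{"api": "carry_out", "payload": {
  "moves": [
    {"delta_pos":[0,0,0],"rotation":[0,0,0]},
    {"delta_pos":[0,0,0],"rotation":[0,0,0]},
    {"delta_pos":[0,0,0],"rotation":[0,0,0]},
    {"delta_pos":[0,0,0],"rotation":[0,0,0]},
    {"delta_pos":[0,0,0],"rotation":[0,0,0]}
  ]
}}

```text
time_s: 3.53
eef_pos: [0.6063, 0.1375, 0.0521]
ee_rot: [-1.029, 1.45, -1.454]
force: [1.4, -2.3, 4.8]
grip_width: 0.0524
```

```bash
python3 -c "
from h import *
plan(jw(1.25,105,50),1);snap('w3')"
```

```text
t 3.5333 jig now [  1.2 107.3  52.1] F [ 1.4 -2.3  4.8] w 0.052438623636683376
delta mm [2.3 2.1 0.1] len 3.1
1 rot deg [-0.18  0.29 -0.04]
```

View pics/w3.png

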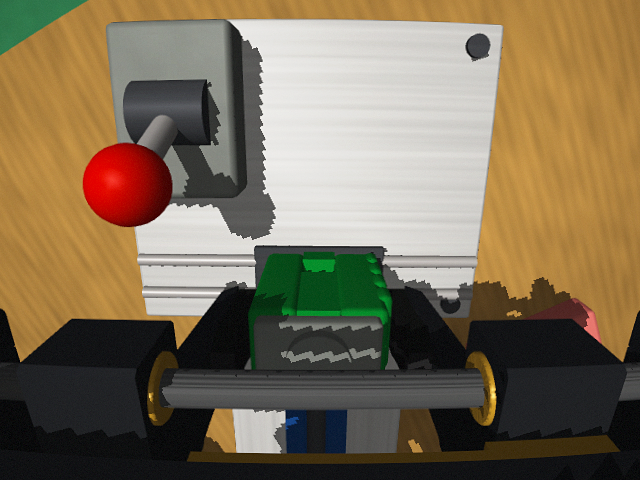

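```bash
python3 - <<'E'
from h import *
T=np.load("w3_T.npy")
for n,u,v,z in [("plateL",255,248,17),("plateR",384,248,17),("barL",286,430,35),("barR",347,430,35),("bed -92",107,23,12),("bed 82",503,23,12)]:
    print(n,np.round(wj(wz(T,u,v,z/1e3)),1))
E
```

```text
plateL [-31.  120.8  17. ]
plateR [ 32.3 121.   17. ]
barL [-16.8  24.9  35. ]
barR [15.6 25.  35. ]
bed -92 [-94.2 224.3  12. ]
bed 82 [ 81.4 224.7  12. ]
```

Fist plate centre +0.65, bar centre about −0.6: shift 1 mm back, then open and rise to look.

{"api": "carry_out", "payload": {
  "moves": [
    {"delta_pos":[0,0,-0.0005],"rotation":[0,0,0]},
    {"delta_pos":[0,0,-0.001],"rotation":[0,0,0]},
    {"delta_pos":[0,0,-0.001],"rotation":[0,0,0]},
    {"delta_pos":[0,0,-0.001],"rotation":[0,0,0]},
    {"delta_pos":[0,0,-0.001],"rotation":[0,0,0]}
  ]
}}

```text
time_s: 4.0
eef_pos: [0.6052, 0.1378, 0.0521]
ee_rot: [-1.029, 1.45, -1.454]
force: [1.8, -1.4, 5.9]
grip_width: 0.0527
```

{"api": "carry_out", "payload": {
  "moves": [
    {"delta_pos":[0,0,0],"rotation":[0,0,0]},
    {"delta_pos":[0,0,0],"rotation":[0,0,0]},
    {"delta_pos":[0,0,0],"rotation":[0,0,0]},
    {"delta_pos":[0,0,0],"rotation":[0,0,0]},
    {"delta_pos":[0,0,0],"rotation":[0,0,0]}
  ],
  "fingers": 0.085
}}

```text
time_s: 4.42
eef_pos: [0.6042, 0.1381, 0.0506]
ee_rot: [-1.032, 1.452, -1.452]
force: [-0.6, 0.1, -0.0]
grip_width: 0.0837
```

{"api": "carry_out", "payload": {
  "moves": [
    {"delta_pos":[0,-0.025,0],"rotation":[0,0,0]},
    {"delta_pos":[0,-0.06,0],"rotation":[0,0,0]},
    {"delta_pos":[0,-0.095,0],"rotation":[0,0,0]},
    {"delta_pos":[0,-0.13,0],"rotation":[0,0,0]},
    {"delta_pos":[0,-0.13,0],"rotation":[0,0,0]}
  ]
}}

```text
time_s: 4.83
eef_pos: [0.6067, 0.1383, 0.188]
ee_rot: [-1.021, 1.444, -1.455]
force: [0.4, 0.2, 1.0]
grip_width: 0.0849
```

```bash
python3 -c "
from h import *
plan(jw(0,-130,120),1);snap('w4')
p=cv2.imread('pics/w4.png');cv2.imwrite('pics/w4c.png',cv2.resize(p[120:420,200:500],(600,600),interpolation=cv2.INTER_CUBIC))"
```

```text
t 4.8333 jig now [  1.3 108.2 188. ] F [0.4 0.2 1. ] w 0.0848960376063301
delta mm [238.4  66.9  -3.3] len 247.7
1 rot deg [-0.64  0.31 -0.25]
```

View pics/w4c.png

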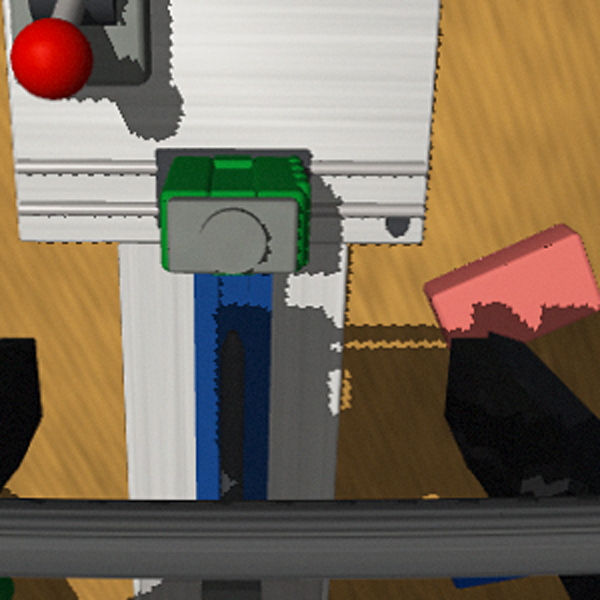

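```bash
python3 - <<'E'
from h import *
T=np.load("w4_T.npy")
for n,u,v,z in [("plateL",278,196,17),("plateR",355.5,196,17),("barL",297.3,260,35),("barR",336,260,35),("tip",316,286,36),("bar2L",298,360,35),("bar2R",334.5,360,35)]:
    print(n,np.round(wj(wz(T,u,v,z/1e3)),1))
E
```

```text
plateL [-32.  120.1  17. ]
plateR [ 31.7 120.2  17. ]
barL [-15.9  70.8  35. ]
barR [15.6 70.9 35. ]
tip [-0.7 48.2 36. ]
bar2L [-16.6 -24.7  35. ]
bar2R [ 16.  -24.7  35. ]
```

Fist aligned within ~0.3 mm of the bar. Now close the fingers and go behind the axe.

{"api": "carry_out", "payload": {
  "moves": [
    {"delta_pos":[0.03,0,0],"rotation":[0,0,0]},
    {"delta_pos":[0.065,0,-0.001],"rotation":[0,0,0]},
    {"delta_pos":[0.1,0,-0.001],"rotation":[0,0,0]},
    {"delta_pos":[0.135,0,-0.002],"rotation":[0,0,0]},
    {"delta_pos":[0.17,0,-0.002],"rotation":[0,0,0]}
  ],
  "fingers": 0.0,
  "newtons": 20
}}

```text
time_s: 5.3
eef_pos: [0.545, -0.0228, 0.1793]
ee_rot: [-1.033, 1.454, -1.45]
force: [0.1, -0.1, -0.0]
grip_width: 0.0538
```

{"api": "carry_out", "payload": {
  "moves": [
    {"delta_pos":[0.03,0,0],"rotation":[0,0,0]},
    {"delta_pos":[0.06,0,0],"rotation":[0,0,0]},
    {"delta_pos":[0.07,0,0],"rotation":[0,0,0]},
    {"delta_pos":[0.07,0,0],"rotation":[0,0,0]},
    {"delta_pos":[0.07,0,0],"rotation":[0,0,0]}
  ]
}}

```text
time_s: 5.72
eef_pos: [0.5233, -0.0874, 0.1801]
ee_rot: [-1.031, 1.454, -1.452]
force: [-1.3, -0.7, 0.0]
grip_width: 0.0206
```

```bash
python3 -c "
from h import *
plan(jw(0,-135,42),1);snap('w5')"
```

```text
t 5.7167 jig now [  -1.8 -132.4  180.1] F [-1.3 -0.7  0. ] w 0.020623470688575545
delta mm [  2.7 138.1   2. ] len 138.1
1 rot deg [ 0.08  0.25 -0.03]
```

View pics/w5.png

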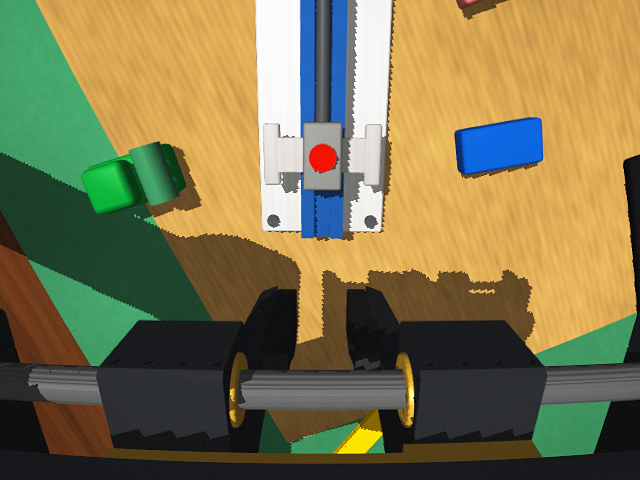

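```bash
python3 - <<'E'
from h import *
T=np.load("w5_T.npy")
for n,u,v,z in [("backL",303,190,62),("backR",342,191,62),("frontL",304,123,62),("frontR",341,123,62),("barendL",302,237,35),("barendR",342,237,35),("disc",322,158,63),("shaftL",316,60,35),("shaftR",330,60,35)]:
    print(n,np.round(wj(wz(T,u,v,z/1e3)),1))
E
```

```text
backL [ -14.1 -106.    62. ]
backR [  12.5 -106.6   62. ]
frontL [-13.1 -61.7  62. ]
frontR [ 11.  -61.6  62. ]
barendL [ -16.5 -148.2   35. ]
barendR [  14.6 -148.1   35. ]
disc [ -1.3 -84.2  63. ]
shaftL [ -5.7 -19.7  35. ]
shaftR [  3.9 -19.7  35. ]
```

{"api": "carry_out", "payload": {
  "moves": [
    {"delta_pos":[0,0.035,0.001],"rotation":[0,0.2,0]},
    {"delta_pos":[0,0.07,0.001],"rotation":[0,0.2,0]},
    {"delta_pos":[0,0.105,0.001],"rotation":[0,0.2,0]},
    {"delta_pos":[0,0.128,0.001],"rotation":[0,0.2,0]},
    {"delta_pos":[0,0.136,0.001],"rotation":[0,0.2,0]}
  ]
}}

```text
time_s: 6.18
eef_pos: [0.5232, -0.086, 0.0413]
ee_rot: [-1.034, 1.458, -1.449]
force: [-0.3, -0.4, 1.0]
grip_width: 0.0006
```

{"api": "carry_out", "payload": {
  "moves": [
    {"delta_pos":[0,0,0],"rotation":[0,0,0]},
    {"delta_pos":[0,0,0],"rotation":[0,0,0]},
    {"delta_pos":[0,0,0],"rotation":[0,0,0]},
    {"delta_pos":[0,0,0],"rotation":[0,0,0]},
    {"delta_pos":[0,0,0],"rotation":[0,0,0]}
  ]
}}

```text
time_s: 6.6
eef_pos: [0.5249, -0.0883, 0.0459]
ee_rot: [-1.028, 1.453, -1.456]
force: [0.6, 0.1, 0.1]
grip_width: 0.0003
```

```bash
python3 -c "
from h import *
plan(jw(-0.5,35,43),1);snap('w6')"
```

```text
t 6.6 jig now [  -0.  -132.7   45.9] F [0.6 0.1 0.1] w 0.00028368362950458443
delta mm [-167.7    2.9   -0.2] len 167.7
1 rot deg [-0.13  0.1   0.01]
```

View pics/w6.png

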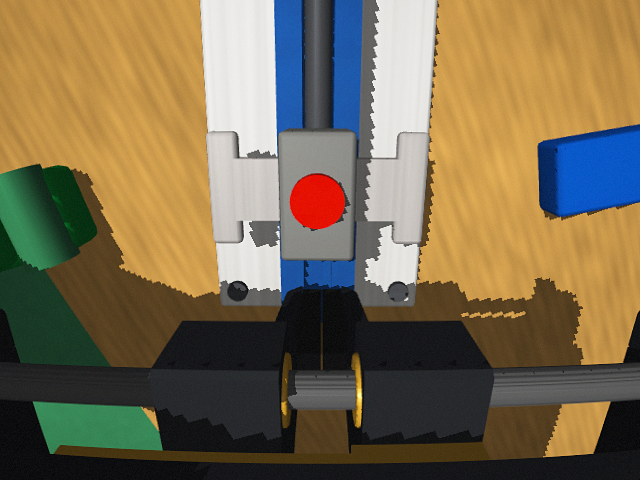

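Gripper closed and centred behind the block (block back edge (320,260), fingers at (322,300)). Start pushing.

{"api": "carry_out", "payload": {
  "moves": [
    {"delta_pos":[-0.008,0.001,0],"rotation":[0,0,0]},
    {"delta_pos":[-0.016,0.002,0],"rotation":[0,0,0]},
    {"delta_pos":[-0.024,0.002,0],"rotation":[0,0,0]},
    {"delta_pos":[-0.032,0.002,0],"rotation":[0,0,0]},
    {"delta_pos":[-0.04,0.002,0],"rotation":[0,0,0]}
  ]
}}

```text
time_s: 7.07
eef_pos: [0.538, -0.0495, 0.0427]
ee_rot: [-1.029, 1.454, -1.454]
force: [0.5, -0.4, -0.4]
grip_width: 0.0
```

{"api": "carry_out", "payload": {
  "moves": [
    {"delta_pos":[-0.005,0,0],"rotation":[0,0,0]},
    {"delta_pos":[-0.01,0,0],"rotation":[0,0,0]},
    {"delta_pos":[-0.015,0,0],"rotation":[0,0,0]},
    {"delta_pos":[-0.02,0,0],"rotation":[0,0,0]},
    {"delta_pos":[-0.02,0,0],"rotation":[0,0,0]}
  ]
}}

```text
time_s: 7.48
eef_pos: [0.5445, -0.0308, 0.0427]
ee_rot: [-1.029, 1.454, -1.454]
force: [-0.8, -0.2, 0.5]
grip_width: 0.0003
```

```bash
python3 -c "
from h import *
plan(jw(-0.5,35,43),1);snap('w7')"
```

```text
t 7.4833 jig now [ -0.7 -72.   42.7] F [-0.8 -0.2  0.5] w 0.0002818159517707224
delta mm [-107.    -0.3    0.5] len 107.0
1 rot deg [ 0.    0.13 -0.01]
```

View pics/w7.png

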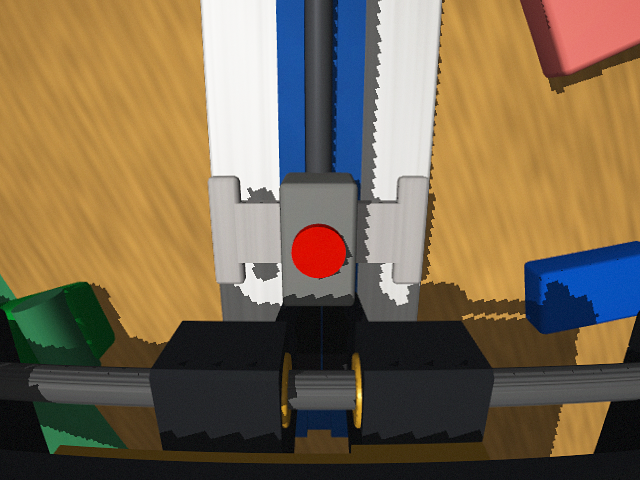

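Axe is straight in the groove and against the fingers; the tip is near the fist. Continue slowly.

{"api": "carry_out", "payload": {
  "moves": [
    {"delta_pos":[-0.004,0,0],"rotation":[0,0,0]},
    {"delta_pos":[-0.008,0,0],"rotation":[0,0,0]},
    {"delta_pos":[-0.012,0,0],"rotation":[0,0,0]},
    {"delta_pos":[-0.016,0,0],"rotation":[0,0,0]},
    {"delta_pos":[-0.02,0,0],"rotation":[0,0,0]}
  ]
}}

```text
time_s: 7.95
eef_pos: [0.5511, -0.0124, 0.0428]
ee_rot: [-1.029, 1.455, -1.455]
force: [-0.6, 0.0, -0.4]
grip_width: 0.0004
```

{"api": "carry_out", "payload": {
  "moves": [
    {"delta_pos":[-0.005,0,0],"rotation":[0,0,0]},
    {"delta_pos":[-0.01,0,0],"rotation":[0,0,0]},
    {"delta_pos":[-0.015,0,0],"rotation":[0,0,0]},
    {"delta_pos":[-0.02,0,0],"rotation":[0,0,0]},
    {"delta_pos":[-0.02,0,0],"rotation":[0,0,0]}
  ]
}}

```text
time_s: 8.37
eef_pos: [0.5579, 0.007, 0.0427]
ee_rot: [-1.029, 1.454, -1.454]
force: [-0.1, 0.1, 0.0]
grip_width: 0.0003
```

```bash
python3 -c "
from h import *
plan(jw(-0.5,35,43),1);snap('w8')"
```

```text
t 8.3667 jig now [ -0.8 -31.8  42.7] F [-0.1  0.1  0. ] w 0.0003498546638826871
delta mm [-66.8  -0.2   0.5] len 66.9
1 rot deg [-0.01  0.15 -0.01]
```

View pics/w8.png

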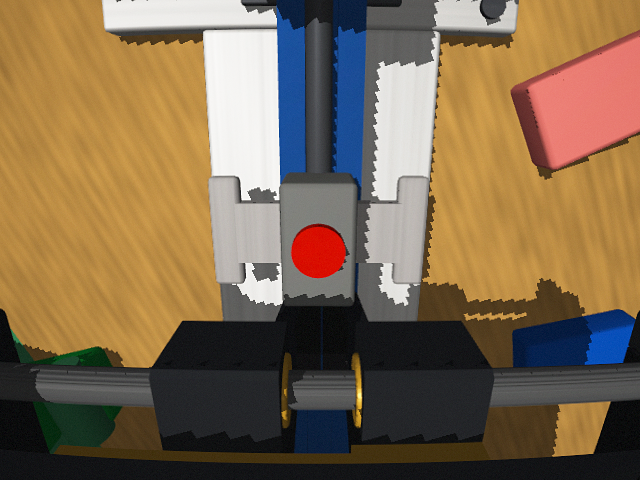

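{"api": "carry_out", "payload": {
  "moves": [
    {"delta_pos":[-0.006,0,0],"rotation":[0,0,0]},
    {"delta_pos":[-0.014,0,0],"rotation":[0,0,0]},
    {"delta_pos":[-0.022,0,0],"rotation":[0,0,0]},
    {"delta_pos":[-0.03,0,0],"rotation":[0,0,0]},
    {"delta_pos":[-0.036,0,0],"rotation":[0,0,0]}
  ]
}}

```text
time_s: 8.83
eef_pos: [0.57, 0.0412, 0.0428]
ee_rot: [-1.029, 1.454, -1.454]
force: [-0.3, -0.9, 0.2]
grip_width: 0.0001
```

{"api": "carry_out", "payload": {
  "moves": [
    {"delta_pos":[-0.005,0,0],"rotation":[0,0,0]},
    {"delta_pos":[-0.01,0,0],"rotation":[0,0,0]},
    {"delta_pos":[-0.015,0,0],"rotation":[0,0,0]},
    {"delta_pos":[-0.019,0,0],"rotation":[0,0,0]},
    {"delta_pos":[-0.022,0,0],"rotation":[0,0,0]}
  ]
}}

```text
time_s: 9.25
eef_pos: [0.5771, 0.0612, 0.0428]
ee_rot: [-1.029, 1.454, -1.455]
force: [-0.8, -0.6, -0.4]
grip_width: 0.0004
```

```bash
python3 -c "
from h import *
plan(jw(-0.5,35,43),1);snap('w9')
for n in ('top','scene'):
    p,d=camera(n);cv2.imwrite(f'pics/{n}9.png',p)
p=cv2.imread('pics/scene9.png');cv2.imwrite('pics/s9c.png',cv2.resize(p[200:320,275:465],(760,480),interpolation=cv2.INTER_CUBIC))"
```

```text
t 9.25 jig now [-0.8 25.6 42.8] F [-0.8 -0.6 -0.4] w 0.00042873746614651294
delta mm [-9.4 -0.2  0.3] len 9.4
1 rot deg [-0.    0.11  0.  ]
```

View pics/w9.png

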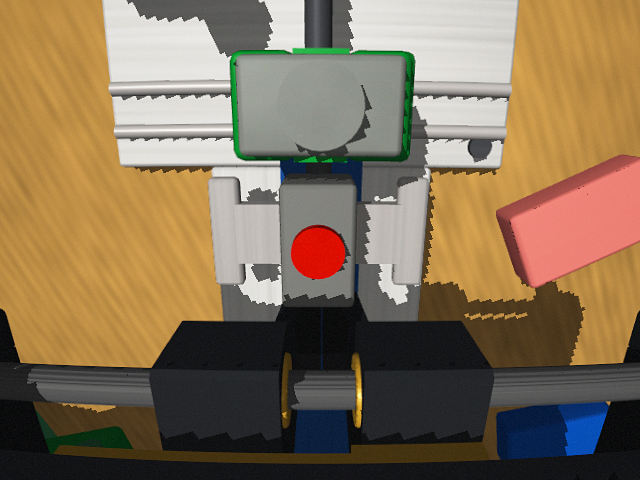

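View pics/s9c.png

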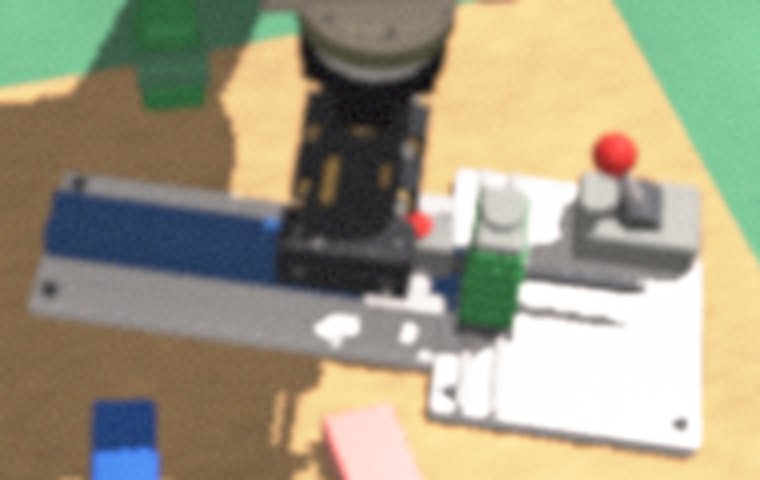

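Shaft emerges past the fist (wrist (320,20)); the head is ~10 mm short. Creep until contact.

{"api": "carry_out", "payload": {
  "moves": [
    {"delta_pos":[-0.002,0,0],"rotation":[0,0,0]},
    {"delta_pos":[-0.004,0,0],"rotation":[0,0,0]},
    {"delta_pos":[-0.006,0,0],"rotation":[0,0,0]},
    {"delta_pos":[-0.007,0,0],"rotation":[0,0,0]},
    {"delta_pos":[-0.008,0,0],"rotation":[0,0,0]}
  ]
}}

```text
time_s: 9.82
eef_pos: [0.5796, 0.0684, 0.0428]
ee_rot: [-1.029, 1.455, -1.455]
force: [0.1, -0.2, -0.3]
grip_width: 0.0009
```

{"api": "carry_out", "payload": {
  "moves": [
    {"delta_pos":[-0.0005,0,0],"rotation":[0,0,0]},
    {"delta_pos":[-0.001,0,0],"rotation":[0,0,0]},
    {"delta_pos":[-0.0015,0,0],"rotation":[0,0,0]},
    {"delta_pos":[-0.002,0,0],"rotation":[0,0,0]},
    {"delta_pos":[-0.002,0,0],"rotation":[0,0,0]}
  ]
}}

```text
time_s: 10.23
eef_pos: [0.58, 0.0696, 0.0427]
ee_rot: [-1.031, 1.455, -1.455]
force: [-1.4, -4.6, 1.2]
grip_width: 0.0003
```

```bash
python3 -c "
from h import *
plan(jw(-0.5,35,43),1);snap('w10')"
```

```text
t 10.2333 jig now [-0.9 34.5 42.7] F [-1.4 -4.6  1.2] w 0.0003091773497139991
delta mm [-0.5 -0.3  0.4] len 0.7
1 rot deg [0.02 0.1  0.07]
```

View pics/w10.png

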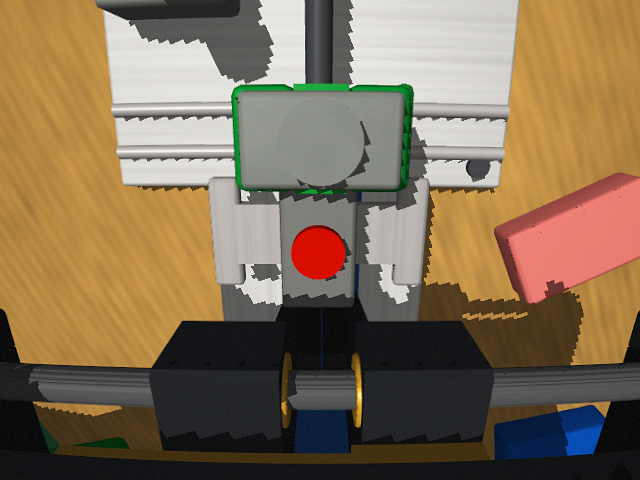

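{"api": "carry_out", "payload": {
  "moves": [
    {"delta_pos":[-0.0005,0,0],"rotation":[0,0,0]},
    {"delta_pos":[-0.001,0,0],"rotation":[0,0,0]},
    {"delta_pos":[-0.0012,0,0],"rotation":[0,0,0]},
    {"delta_pos":[-0.0012,0,0],"rotation":[0,0,0]},
    {"delta_pos":[-0.0012,0,0],"rotation":[0,0,0]}
  ]
}}

```text
time_s: 10.7
eef_pos: [0.58, 0.0698, 0.0427]
ee_rot: [-1.032, 1.455, -1.456]
force: [-3.9, -10.0, 2.5]
grip_width: 0.0002
```

Firm stop at ~11 N with no more motion: home. Back off, rise.

{"api": "carry_out", "payload": {
  "moves": [
    {"delta_pos":[0.005,0,0],"rotation":[0,0,0]},
    {"delta_pos":[0.02,0,0],"rotation":[0,0,0]},
    {"delta_pos":[0.025,-0.02,0],"rotation":[0,0,0]},
    {"delta_pos":[0.025,-0.055,0],"rotation":[0,0,0]},
    {"delta_pos":[0.025,-0.09,0],"rotation":[0,0,0]}
  ]
}}

```text
time_s: 11.12
eef_pos: [0.5718, 0.0476, 0.1332]
ee_rot: [-1.03, 1.457, -1.454]
force: [0.4, 0.5, -0.0]
grip_width: 0.0005
```

{"api": "carry_out", "payload": {
  "moves": [
    {"delta_pos":[0,-0.02,0],"rotation":[0,0,0]},
    {"delta_pos":[0,-0.03,0],"rotation":[0,0,0]},
    {"delta_pos":[0,-0.03,0],"rotation":[0,0,0]},
    {"delta_pos":[0,-0.03,0],"rotation":[0,0,0]},
    {"delta_pos":[0,-0.03,0],"rotation":[0,0,0]}
  ]
}}

```text
time_s: 11.53
eef_pos: [0.5717, 0.0479, 0.161]
ee_rot: [-1.031, 1.457, -1.453]
force: [1.0, -0.8, -0.0]
grip_width: 0.0005
```

```bash
python3 -c "
from h import *
plan(jw(-59,138,165),1);snap('w11')"
```

```text
t 11.5333 jig now [ -1.5  11.3 161. ] F [ 1.  -0.8 -0. ] w 0.0004830209336319162
delta mm [-126.8   -3.9  -57.3] len 139.2
1 rot deg [0.17 0.1  0.03]
```

View pics/w11.png

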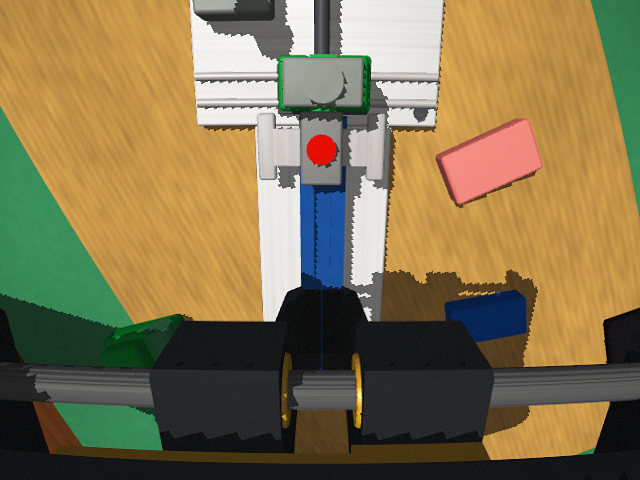

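{"api": "carry_out", "payload": {
  "moves": [
    {"delta_pos":[-0.024,0,-0.012],"rotation":[0,0,0]},
    {"delta_pos":[-0.048,0,-0.024],"rotation":[0,0,0]},
    {"delta_pos":[-0.072,0,-0.036],"rotation":[0,0,0]},
    {"delta_pos":[-0.096,0,-0.048],"rotation":[0,0,0]},
    {"delta_pos":[-0.1187,0,-0.0573],"rotation":[0,0,0]}
  ]
}}

```text
time_s: 12.0
eef_pos: [0.5569, 0.1802, 0.1613]
ee_rot: [-1.032, 1.456, -1.454]
force: [-0.4, -0.7, 0.1]
grip_width: 0.0005
```

{"api": "carry_out", "payload": {
  "moves": [
    {"delta_pos":[0,0,0],"rotation":[0,0,0]},
    {"delta_pos":[0,0.02,0],"rotation":[0,0,0]},
    {"delta_pos":[0,0.05,0],"rotation":[0,0,0]},
    {"delta_pos":[0,0.08,0],"rotation":[0,0,0]},
    {"delta_pos":[0,0.095,0],"rotation":[0,0,0]}
  ]
}}

```text
time_s: 12.42
eef_pos: [0.556, 0.1779, 0.0635]
ee_rot: [-1.035, 1.459, -1.454]
force: [0.1, -0.9, -1.7]
grip_width: 0.0004
```

```bash
python3 -c "
from h import *
plan(jw(-59,187,68),1);snap('w12')"
```

```text
t 12.4167 jig now [-59.7 128.6  63.5] F [ 0.1 -0.9 -1.7] w 0.0004133601031146615
delta mm [-58.4  -4.7   0.8] len 58.6
1 rot deg [0.32 0.08 0.16]
```

View pics/w12.png

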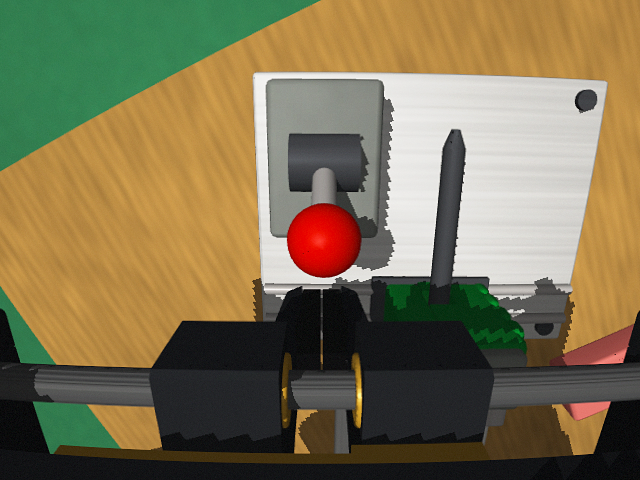

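Fingers stand right before the ball (ball centre (324,240), fingers (322,300)); the shaft tip is visible through the fist (455,132). Push lever to +y.

{"api": "carry_out", "payload": {
  "moves": [
    {"delta_pos":[-0.007,-0.002,0],"rotation":[0,0,0]},
    {"delta_pos":[-0.014,-0.003,0],"rotation":[0,0,0]},
    {"delta_pos":[-0.021,-0.004,0],"rotation":[0,0,0]},
    {"delta_pos":[-0.028,-0.004,0],"rotation":[0,0,0]},
    {"delta_pos":[-0.035,-0.004,0],"rotation":[0,0,0]}
  ]
}}

```text
time_s: 12.88
eef_pos: [0.5702, 0.2126, 0.0729]
ee_rot: [-1.027, 1.453, -1.455]
force: [-0.9, -1.7, 1.4]
grip_width: 0.0008
```

{"api": "carry_out", "payload": {
  "moves": [
    {"delta_pos":[-0.004,0,0],"rotation":[0,0,0]},
    {"delta_pos":[-0.008,0,0],"rotation":[0,0,0]},
    {"delta_pos":[-0.012,0,0],"rotation":[0,0,0]},
    {"delta_pos":[-0.016,0,0],"rotation":[0,0,0]},
    {"delta_pos":[-0.019,0,0],"rotation":[0,0,0]}
  ]
}}

```text
time_s: 13.3
eef_pos: [0.5758, 0.2301, 0.0715]
ee_rot: [-1.03, 1.455, -1.455]
force: [-0.8, -1.8, -0.0]
grip_width: 0.0002
```

```bash
python3 -c "
from h import *
plan(jw(-59,187,68),1);snap('w13')"
```

```text
t 13.3 jig now [-58.5 184.3  71.5] F [-0.8 -1.8 -0. ] w 0.00018022955004731993
delta mm [-2.7  3.5 -0.5] len 4.4
1 rot deg [0.02 0.1  0.01]
```

View pics/w13.png

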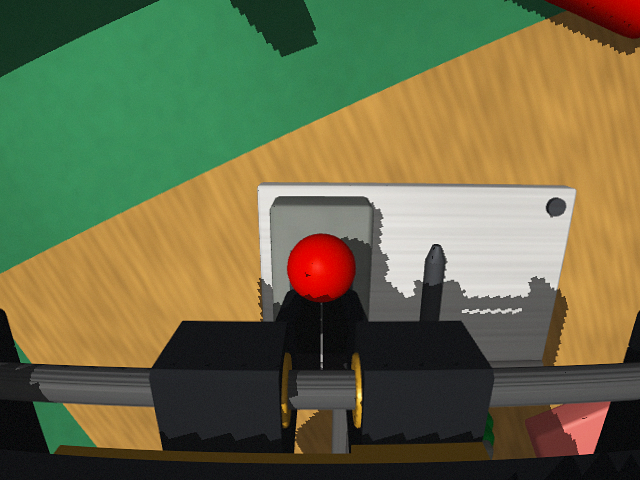

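{"api": "carry_out", "payload": {
  "moves": [
    {"delta_pos":[-0.001,0.0,0],"rotation":[0,0,0]},
    {"delta_pos":[-0.002,0.0,0],"rotation":[0,0,0]},
    {"delta_pos":[-0.003,0.001,0],"rotation":[0,0,0]},
    {"delta_pos":[-0.004,0.002,0],"rotation":[0,0,0]},
    {"delta_pos":[-0.004,0.002,0],"rotation":[0,0,0]}
  ]
}}

```text
time_s: 13.77
eef_pos: [0.5771, 0.233, 0.0698]
ee_rot: [-1.03, 1.454, -1.455]
force: [-2.1, -3.9, 2.2]
grip_width: 0.0004
```

```bash
python3 -c "
from h import *
plan(jw(-59,187,68),1)"
```

```text
t 13.7667 jig now [-58.3 187.6  69.8] F [-2.1 -3.9  2.2] w 0.00043703843188861255
delta mm [ 0.5  1.9 -0.7] len 2.1
1 rot deg [-0.01  0.09  0.06]
```

{"api": "carry_out", "payload": {
  "moves": [
    {"delta_pos":[-0.001,0.0,0],"rotation":[0,0,0]},
    {"delta_pos":[-0.0015,0.0,0],"rotation":[0,0,0]},
    {"delta_pos":[-0.0015,0.0,0],"rotation":[0,0,0]},
    {"delta_pos":[-0.0015,0,0],"rotation":[0,0,0]},
    {"delta_pos":[-0.0015,0,0],"rotation":[0,0,0]}
  ]
}}

```text
time_s: 14.18
eef_pos: [0.5772, 0.2333, 0.0698]
ee_rot: [-1.032, 1.454, -1.457]
force: [-3.5, -10.3, 4.2]
grip_width: 0.0004
```

Force rises to 11 N without motion: stop reached. Release: back off, then rise.

{"api": "carry_out", "payload": {
  "moves": [
    {"delta_pos":[0.005,0,0],"rotation":[0,0,0]},
    {"delta_pos":[0.02,0,0],"rotation":[0,0,0]},
    {"delta_pos":[0.025,-0.015,0],"rotation":[0,0,0]},
    {"delta_pos":[0.025,-0.05,0],"rotation":[0,0,0]},
    {"delta_pos":[0.025,-0.085,0],"rotation":[0,0,0]}
  ]
}}

```text
time_s: 14.6
eef_pos: [0.5687, 0.2111, 0.1549]
ee_rot: [-1.031, 1.457, -1.454]
force: [0.7, 0.0, -0.1]
grip_width: 0.0004
```

{"api": "carry_out", "payload": {
  "moves": [
    {"delta_pos":[0,-0.035,0],"rotation":[0,0,0]},
    {"delta_pos":[0,-0.07,0],"rotation":[0,0,0]},
    {"delta_pos":[0.0,-0.09,0],"rotation":[0,0,0]},
    {"delta_pos":[0.0,-0.09,0],"rotation":[0,0,0]},
    {"delta_pos":[0.0,-0.09,0],"rotation":[0,0,0]}
  ]
}}

```text
time_s: 15.02
eef_pos: [0.5695, 0.2116, 0.2453]
ee_rot: [-1.027, 1.454, -1.454]
force: [-0.5, -1.0, -0.9]
grip_width: 0.0003
```

```bash
python3 -c "
from h import *
plan(jw(-59,138,165),1);snap('w14')
for n in ('top','scene'):
    p,d=camera(n);cv2.imwrite(f'pics/{n}14.png',p)
p=cv2.imread('pics/scene14.png');cv2.imwrite('pics/s14c.png',cv2.resize(p[200:320,275:465],(760,480),interpolation=cv2.INTER_CUBIC))"
```

```text
t 15.0167 jig now [-58.3 164.8 245.3] F [-0.5 -1.  -0.9] w 0.0003271905360239366
delta mm [26.9 80.3 -0.9] len 84.7
1 rot deg [-0.1   0.11 -0.09]
```

View pics/w14.png

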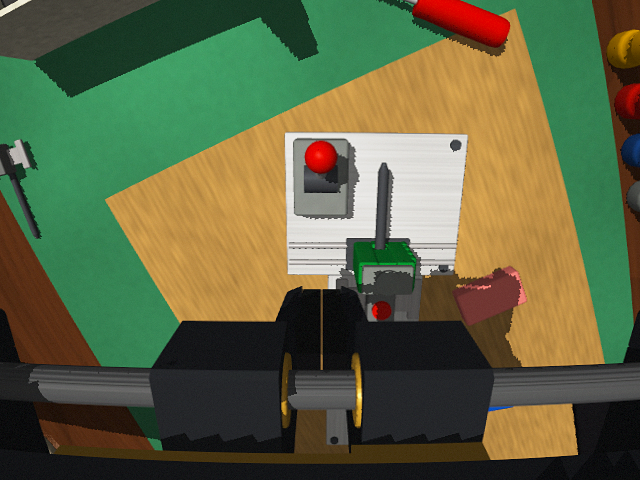

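View pics/s14c.png

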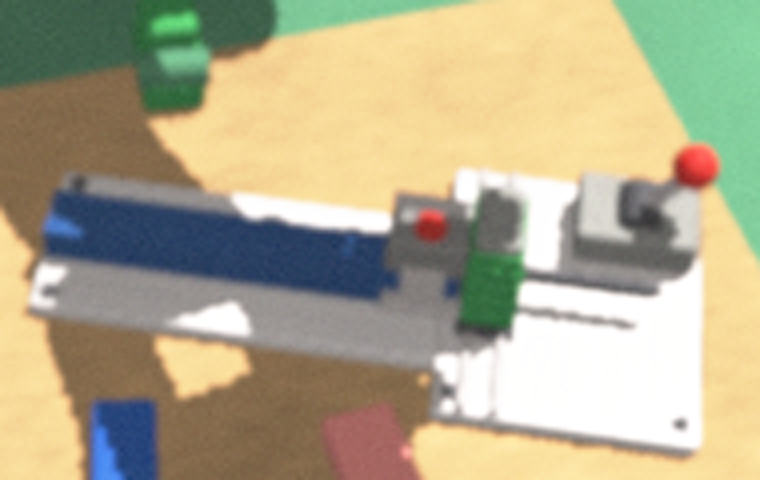

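```bash
python3 - <<'E'
from h import *
T=np.load("w14_T.npy")
print("ball (exp -58,209)",np.round(wj(wz(T,321,157,.078)),1),"tip (exp 0,200)",np.round(wj(wz(T,384,164,.035)),1))
S=lambda u,v:(275+u/4,200+v/4)
print("ball scene",np.round(wj(onz("scene",*S(697,165),.078)),1),"disc (exp 0,67.5)",np.round(wj(onz("scene",*S(432,226),.063)),1),"tip",np.round(wj(onz("scene",*S(658,289),.037)),1))
a=cv2.imread("pics/scene0.png");b=cv2.imread("pics/scene14.png")
finish_job();print(get_state()["time_s"])
E
```

```text
ball (exp -58,209) [-57.9 208.4  78. ] tip (exp 0,200) [ -0.8 197.7  35. ]
ball scene [-60.  211.7  78. ] disc (exp 0,67.5) [-3.3 69.7 63. ] tip [ -1.3 198.3  37. ]
the job is handed in; nothing more can be done
the job is handed in; nothing more can be done
```

The job is done and handed in: the fist is in line with the groove, the axe is fully home through it, and the red lever is tipped over and released. The last clock reading was 15.0 s, against the 58 s limit.

- **Fist:** I gripped it lightly and slid it across. After I let go, the wrist camera put its carriage within about 0.3 mm of the groove bar's centre line.
- **Axe:** I pushed the larger axe along the groove until it stopped moving, at about 11 N. The last pictures show the head against the fist and the shaft straight through. The tip measured jig y ≈ 198 mm, where 200 is expected.
- **Lever:** I pushed it to its stop, again at about 11 N, then backed off and rose. It stayed over, with the ball at (-58, 208) mm, where (-58, 209) is expected.
- **Disagreements:** The scene camera differed from the expected positions by up to about 3 mm (ball y 211.7; axe disc x -3.3). Its points showed similar errors when I first fitted the jig.
- **Loose things:** The sponges, leg, screwdriver and stick were never touched as far as I saw. I did not measure their positions before and after.
- **Refused move:** One call was refused because its form was wrong. It moved nothing, and I sent it again.

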